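# Feed the chocolate block to the cutter stop

### The arm

A 6-joint arm with a two-finger parallel gripper is mounted at the origin on the work surface. World frame = base frame: x ahead of the robot, y to its left, z up, the work surface at z = 0. Lengths are in m, angles in rad, forces in N, time in s.
With the tool pointing down it reaches from about 0.35 to 0.775 m from the base axis. Payload 7.3 kg.
Tool frame: the origin (TCP) lies midway between the tips of the shut fingers; the grasp point (between the pads) lies 19 mm behind it; z points along the fingers, y is the line along which they close (so a half turn about z gives the same grasp; the last joint's range is limited). The gripper opens to 92 mm and grips with 3 to 60 N. Pads are 19 mm wide; open, the fingers measure 130 mm over their backs; the gripper's body (75 mm by 190 mm) begins 47 mm behind the grasp point.
Start: joints at [1.129, 0.342, 1.524, -0, 1.275, -0.146], TCP at [0.153, 0.502, 0.227] pointing down, gripper open.
Joint ranges: [-2.53, 2.53], [-0.77, 2.02], [0.04, 2.7], [-1, 4.14], [0.28, 2.66], [-3.11, 3.11]. Speed limits (rad/s): [2.57, 2.57, 3.14, 3.14, 3.14, 3.14].

### API

Orientations are given as [roll, pitch, yaw] about the fixed x, y, z axes, in that order (R = Rz(yaw) Ry(pitch) Rx(roll)).
In Python, from cell import monitor, vision, workorder gives the robot as it stands.
- The arm moves only by the tool move_arm, never from a script. Its argument "rows" is a list of rows, each a list of 5 numbers: the shift along the world's x, y, z in mm, then the turn about the world's z in rad, then the closure, from -1 (fully open) to 1 (shut). A call has 1 to 12 rows; each row shifts and turns the commanded pose from where the row before left it; what a row does not reach is not made up. A row lasts 1/10 s, in which the tool goes at most 50 mm and 8.59 degrees, less where a joint would pass 70% of its speed; a pose out of reach is approached as far as the arm can. A call is refused whole if a number of a shift passes 50 or a number of a turn 0.15, either way. A call with a gripper value outside its range is refused whole. The fingers move at their own pace and stop on an object; "newtons" is the grip in N (left out, the last holds). Time passes only in rows, so rows that do not move let the fingers close. It gives the time, the measured TCP pose, the force, the opening and the grip force at its end, in the units of the state.
- monitor.observe(): the state, without advancing time (a new reading comes with each control period).
- vision.read_camera(name): name is "scene" or "top" or "wrist"; returns the picture (420x560x3 uint8, red, green, blue); there is no depth.
- vision.get_calibration(name): a dict with "K" (3x3 intrinsics, pixels), "T" (4x4, takes a point from camera to world coordinates); the wrist camera has in their place "mount" (4x4, takes a point from camera to tool coordinates, whose origin is the TCP and whose axes are the flange's). Camera axes: x right, y up, looking along -z (the intrinsics and any distortion apply to the point x, -y, -z); pixel columns grow to the right and rows downward; lengths in m; the calibration is good to about 2 mm. A picture is of the moment at which its call begins: read the wrist's pose just before it. get_calibration takes no time and is no camera call.
- workorder.hand_in(): hands the job in; it is judged then, once.
The state is a dict: "time": time; "qpos": joint angles; "qvel": joint speeds; "joint_efforts": joint torques, N m; "tool_pos": TCP position; "tool_rot": TCP orientation; "contact_force": force on the tool from outside, world axes, zero at the start; "torque": the same for the moment, N m; "opening": finger opening in m; "grip_force": force on a finger pad.
Only numpy, scipy, OpenCV 4.12 (cv2) and the standard library are available. Lean on these libraries where they do the work, as an engineer would, in place of code of your own. Each camera call takes 0.05 s, during which the arm holds its last target. There are 200 camera calls.

### The job

Pick up the push stick with the crosswise head and use it to feed the block of chocolate along the cutter's feed board: bring it up against the long fence within the first half of its way, then keep it pressed along the fence until it meets the end stop. Never touch the chocolate with the gripper or arm, and leave the plain wooden strip where it is. Finally lay the stick down flat, on the board or the bench, and let go.

Things in the scene. Friction and masses are not known exactly. Their poses are not given: they have to be found in the camera images.
- feed_board: Fixed white board, 118 (x) by 500 (y) by 12 mm; origin centre of underside, z up. Feed goes along its +y, roughly world +y. Aluminium fence along the far side: face x=+41, y -200 to 200, top z=32. End stop across the board: face y=+200, top z=42. Block centre when home: x=+6, y=+145. Beyond the fence at y=125: cutter post, 48 high, its knife folded away, x>58.
- chocolate: Loose brown chocolate block with raised squares, 70 (x) by 110 (y) by 35 mm, about 0.35 kg; origin centre of underside. Starts flat on the board near its -y end, about parallel to the fence, 15 to 22 mm off it. Slides at 1 to 5 N; the head pushing square on its -y end also carries it sideways (up to about 20 degrees off the feed direction).
- push_stick: Loose wooden T-shaped push stick, 80 g, lying flat; x along the shaft to the head, z up; origin on the underside at the balance point: grip there. Shaft 18 wide, 28 high, x -89 to 61 mm. Crosswise head 50 wide, 30 high, x 61 to 75 mm; its flat front pushes. Head starts towards world +y (within 15 degrees), on the robot's side of the board, left or right.
- guide_strip: Bystander: plain flat wooden strip without a head, 180 (x) by 24 by 10 mm, loose on the bench at the other of the two spots; origin centre of underside. Leave it alone.
Not all that is in view belongs to the job. There is more than one size of the push_stick; the one meant has the size given above.

How it is judged:
By the outcome, as a careful person would: the job done as asked, in the order asked, and still so for the second after the job is handed in, with the robot touching nothing.
It also fails if it takes over 43 s, if anything falls off the work surface, if the arm or the gripper's body presses on something with over 40 N, if the wrist force passes 120 N, or if a joint passes its speed limit or range.

## Working session

There is one attempt and no reset: what is moved stays moved. The work goes in short steps, Python scripts to look and compute and a tool call to move; the robot and the scene stay as the last step left them, time stands still between calls to the robot, and variables do not carry over. Pictures are saved under pics/ and viewed, at most 10 in all, crops included, and the job is handed in when it is done.

Besides the shell and the picture viewer there is one more tool, called after "Request:" as name(argument=value, ...), one argument or row to a line, values as JSON. move_arm: Moves the arm, as the interface text tells. Its arguments: {"type":"object","properties":{"rows":{"type":"array","items":{"type":"array","items":{"type":"number"}}},"newtons":{"type":"number"}},"required":["rows"]}

```bash
mkdir -p pics; ls; cat > h.py <<'E'
import numpy as np, cv2
from cell import monitor, vision, workorder
from scipy.spatial.transform import Rotation as Rn
def cam(name):
    c=vision.get_calibration(name); K=np.array(c["K"])
    if name=="wrist":
        s=monitor.observe(); T=np.eye(4); T[:3,:3]=Rn.from_euler('xyz',s["tool_rot"]).as_matrix(); T[:3,3]=s["tool_pos"]
        T=T@np.array(c["mount"])
    else: T=np.array(c["T"])
    return K,T,c
def ray(K,T,px,z):
    px=np.atleast_2d(px).astype(float)
    d=np.c_[px,np.ones(len(px))]@np.linalg.inv(K).T
    d=(d*[1,-1,-1])@T[:3,:3].T
    o=T[:3,3]; return o+d*((z-o[2])/d[:,2])[:,None]
def proj(K,T,P):
    p=(np.atleast_2d(P)-T[:3,3])@T[:3,:3]*[1,-1,-1]; q=p@K.T; return q[:,:2]/q[:,2:]
def snap(name,fn):
    K,T,c=cam(name); im=vision.read_camera(name); cv2.imwrite(f"pics/{fn}.png",cv2.cvtColor(im,cv2.COLOR_RGB2BGR)); return im,K,T
E
python3 - <<'E'
from h import *
for n in ("top","scene"):
    im,K,T=snap(n,n+"0"); print(n,K.round(1).tolist(),T.round(3).tolist(),[k for k in cam(n)[2]])
print(cam("wrist")[2]); print(monitor.observe())
E
```

```text
pics
top [[454.7, 0.0, 279.6], [0.0, 454.7, 211.7], [0.0, 0.0, 1.0]] [[-0.017, 0.997, -0.072, 0.33], [-1.0, -0.016, 0.012, -0.103], [0.01, 0.072, 0.997, 0.904], [0.0, 0.0, 0.0, 1.0]] ['K', 'T']
scene [[410.4, 0.0, 283.0], [0.0, 410.4, 205.8], [0.0, 0.0, 1.0]] [[-0.013, -0.809, 0.588, 0.799], [1.0, -0.009, 0.01, -0.121], [-0.003, 0.588, 0.809, 0.635], [0.0, 0.0, 0.0, 1.0]] ['K', 'T']
{'K': array([[370.10595458,   0.        , 279.46855872],
       [  0.        , 370.10595458, 208.12196559],
       [  0.        ,   0.        ,   1.        ]]), 'mount': array([[-1.24078760e-04,  9.61038156e-01,  2.76415714e-01,
         7.40464006e-02],
       [ 9.99999939e-01,  2.09466380e-04, -2.79385097e-04,
        -4.41568471e-04],
       [-3.26399537e-04,  2.76415662e-01, -9.61038124e-01,
        -1.57958532e-01],
       [ 0.00000000e+00,  0.00000000e+00,  0.00000000e+00,
         1.00000000e+00]])}
{'time': 0.1, 'qpos': array([ 1.12902838e+00,  3.42624055e-01,  1.52493199e+00, -1.25265374e-05,
        1.27541178e+00, -1.46000245e-01]), 'qvel': array([-0.00027758, -0.00186552, -0.0032799 ,  0.00011298, -0.00088009,
       -0.00036973]), 'joint_efforts': array([ 1.38252934e-03, -4.32008493e+01, -2.44694638e+01,  7.19071389e-02,
        5.26577909e-02, -1.69737564e-05]), 'tool_pos': array([0.15284546, 0.50186856, 0.22612585]), 'tool_rot': array([-3.14023037e+00, -1.88211450e-04,  2.84582848e+00]), 'contact_force': array([0.01763092, 0.04139325, 0.03907416]), 'torque': array([-0.02798032, -0.03151789,  0.00454109]), 'grip_force': 0.0, 'opening': 0.09160277447582311}
```

View pics/top0.png

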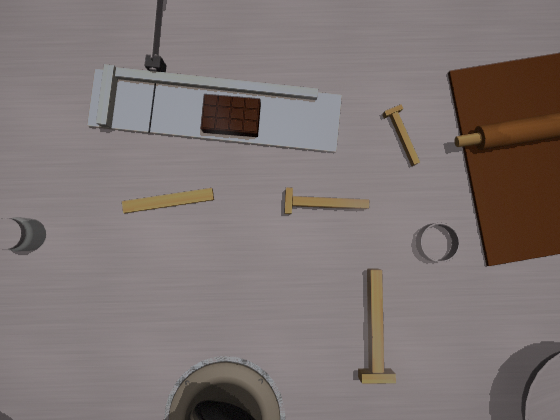

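View pics/scene0.png

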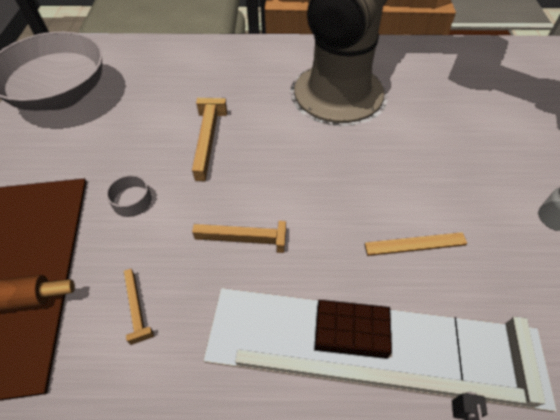

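Top view: three T-sticks, at (325,202) in the middle, small at (403,135) and large at (377,325), plus the plain strip at (168,200). The chocolate is at (231,116) and the fence is on the upper side, with the end stop at left (105,95). I expect the (325,202) stick to be the right one because its head is towards +y and it lies on the robot's side of the board. I'll check the sizes next.

```bash
python3 - <<'E'
from h import *
im=cv2.imread("pics/top0.png"); K,T,_=cam("top")
hsv=cv2.cvtColor(im,cv2.COLOR_BGR2HSV)
def rects(m,z,name,amin=250):
    m=cv2.morphologyEx(m,cv2.MORPH_OPEN,np.ones((3,3)))
    for c in cv2.findContours(m,0,2)[0]:
        if cv2.contourArea(c)<amin: continue
        r=cv2.minAreaRect(c); b=cv2.boxPoints(r); w=ray(K,T,b,z)[:,:2]*1000
        print(name,np.round(r[0]),"ctr",w.mean(0).round(1),"sides",np.linalg.norm(w[1]-w[0]).round(1),np.linalg.norm(w[2]-w[1]).round(1),"corners",w.round(0).tolist())
rects(cv2.inRange(hsv,(12,110,90),(30,255,255)),.028,"wood")
choc=cv2.inRange(hsv,(0,60,0),(18,255,110)); choc[:,300:]=0; choc[:60]=0; choc[170:]=0
rects(choc,.047,"choc")
wh=cv2.inRange(hsv,(0,0,150),(180,60,255)); rects(wh,.012,"white",2000)
for p in [(90,128),(96,70),(342,95),(337,152)]: print(p,(ray(K,T,p,.012)*1000).round(1))
cv2.imwrite("pics/crop1.png",cv2.resize(im[60:240,80:380],None,fx=2.6,fy=2.6,interpolation=2))
E
```

```text
wood [167. 200.] ctr [419.1 103. ] sides 174.7 21.8 corners [[418.0, 191.0], [441.0, 18.0], [420.0, 15.0], [397.0, 188.0]]
wood [311. 200.] ctr [ 415.3 -174.2] sides 101.0 46.7 corners [[439.0, -124.0], [438.0, -225.0], [391.0, -224.0], [393.0, -123.0]]
wood [522. 128.] ctr [ 551.  -593.3] sides 154.3 33.6 corners [[557.0, -515.0], [579.0, -668.0], [545.0, -671.0], [523.0, -519.0]]
wood [402. 136.] ctr [ 539.2 -354.9] sides 33.8 119.6 corners [[592.0, -323.0], [602.0, -356.0], [486.0, -386.0], [477.0, -354.0]]
choc [230. 115.] ctr [579.6 -21.7] sides 74.2 109.5 corners [[549.0, 36.0], [623.0, 29.0], [610.0, -80.0], [536.0, -72.0]]
white [295. 118.] ctr [ 581.9 -147.2] sides 115.1 175.2 corners [[535.0, -54.0], [649.0, -67.0], [629.0, -241.0], [514.0, -226.0]]
white [177. 111.] ctr [600.4  88.1] sides 95.1 98.1 corners [[559.0, 141.0], [654.0, 132.0], [642.0, 34.0], [547.0, 45.0]]
(90, 128) [[567.3 260.5  12. ]]
(96, 70) [[685.4 250.1  12. ]]
(342, 95) [[ 627.6 -242.4   12. ]]
(337, 152) [[ 511.9 -229.4   12. ]]
```

View pics/crop1.png

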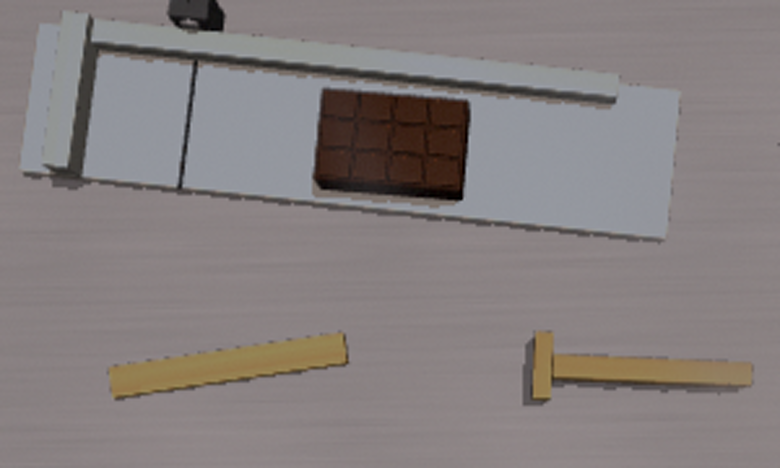

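The crop confirms one T-stick at crop (645,370), with its head left at (542,365) towards +y, the plain strip at (230,365), and the chocolate at (392,143) about 20 mm off the fence. Next I'll measure the stick and board precisely.

```bash
python3 - <<'E'
from h import *
im=cv2.imread("pics/top0.png"); K,T,_=cam("top")
hsv=cv2.cvtColor(im,cv2.COLOR_BGR2HSV)
m=cv2.inRange(hsv,(10,90,70),(32,255,255)); m[:,:270]=0; m[:,390:]=0; m[:170]=0; m[240:]=0
c=max(cv2.findContours(m,0,2)[0],key=cv2.contourArea)
w=ray(K,T,c[:,0],.028)[:,:2]*1000
print("y range",w[:,1].min(),w[:,1].max())
t=w[w[:,1]<w[:,1].max()-25]
for y in (-270,-230,-190,-165):
    s=t[abs(t[:,1]-y)<5]; print(y,s[:,0].min(),s[:,0].max())
s=w[w[:,1]>w[:,1].max()-12]; print("head x",s[:,0].min(),s[:,0].max())
E
```

```text
y range -269.33691612435285 -123.38055844150973
-270 407.92399332670084 413.8267225124561Traceback (most recent call last):
  File "<stdin>", line 10, in <module>
    return umr_minimum(a, axis, None, out, keepdims, initial, where)
ValueError: zero-size array to reduction operation minimum which has no identity
```

Request:
move_arm(
  rows=[
    [30,-35,0,-0.1,-1],
    [30,-40,0,-0.1,-1],
    [30,-40,0,-0.1,-1],
    [30,-40,0,-0.1,-1],
    [30,-40,0,-0.1,-1],
    [30,-40,0,-0.1,-1],
    [30,-40,0,-0.1,-1],
    [30,-40,0,-0.1,-1],
    [20,-40,0,-0.1,-1],
    [0,-45,0,-0.1,-1],
    [0,-45,0,-0.1,-1],
    [0,-45,0,-0.1,-1],
  ],
)

```text
time: 1.3
tool_pos: [0.4126, 0.0105, 0.2265]
tool_rot: [-3.141, -0.0, 1.642]
contact_force: [1.2, -0.0, 0.6]
opening: 0.0914
grip_force: 0.0
```

Request:
move_arm(
  rows=[
    [0,-45,0,-0.07,-1],
    [0,-45,0,0,-1],
    [0,-45,0,0,-1],
    [0,-45,0,0,-1],
    [0,-30,0,0,-1],
    [0,0,0,0,-1],
  ],
)

```text
time: 1.9
tool_pos: [0.4128, -0.2011, 0.2262]
tool_rot: [-3.141, 0.001, 1.572]
contact_force: [-0.4, 0.4, 0.5]
opening: 0.0921
grip_force: 0.0
```

```bash
python3 - <<'E'
from h import *
im,K,T=snap("wrist","w1"); print(monitor.observe()["tool_pos"])
E
```

```text
[ 0.41259916 -0.19903124  0.22616352]
```

View pics/w1.png

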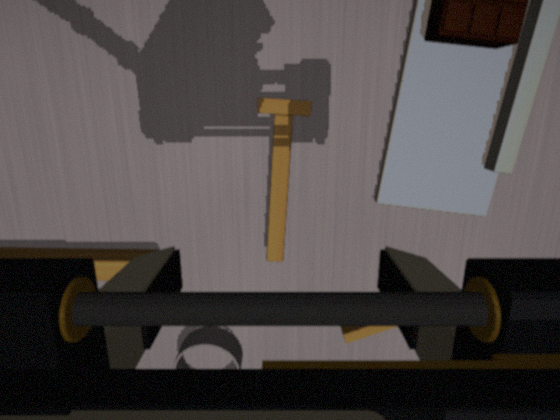

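The wrist view shows the stick with its head at (285,104) and tail at (275,261), chocolate's -y edge at (478,42), and the board's end corners at (378,203) and (487,215).

```bash
python3 - <<'E'
from h import *
K,T,_=cam("wrist")
im=cv2.imread("pics/w1.png"); hsv=cv2.cvtColor(im,cv2.COLOR_BGR2HSV)
m=cv2.inRange(hsv,(10,90,60),(32,255,255)); m[:,:240]=0; m[:,330:]=0; m[:80]=0; m[272:]=0
for v in (92,96,98,100,104,108,112,118,130,160,200,240,255,260,262,264):
    x=np.where(m[v])[0]
    if len(x): print(v,x.min(),x.max(),(ray(K,T,[[x.min(),v],[x.max()+1,v]],.029)*1000)[:,:2].round(1).tolist())
print((ray(K,T,[[378,203],[487,215],[412,45]],.012)*1000).round(0).tolist())
print("choc bottom/top -y edge",(ray(K,T,[[425,41],[497,47],[428,30]],.047)*1000).round(0).tolist())
E
```

```text
98 258 282 [[393.0, -121.6], [415.9, -121.5]]
100 258 306 [[392.9, -123.3], [438.1, -123.3]]
104 257 311 [[392.0, -126.9], [442.8, -126.8]]
108 257 310 [[391.9, -130.4], [441.9, -130.4]]
112 259 310 [[393.7, -134.0], [442.0, -134.0]]
118 274 292 [[407.6, -139.4], [425.4, -139.4]]
130 273 291 [[406.7, -150.4], [424.5, -150.4]]
160 272 289 [[405.6, -178.7], [422.9, -178.7]]
200 269 286 [[402.5, -218.5], [420.3, -218.5]]
240 267 283 [[400.2, -260.9], [417.6, -260.8]]
255 267 282 [[400.0, -277.4], [416.6, -277.4]]
260 267 282 [[400.0, -283.0], [416.6, -283.0]]
[[515.0, -226.0, 12.0], [631.0, -239.0, 12.0], [536.0, -74.0, 12.0]]
choc bottom/top -y edge [[535.0, -76.0, 47.0], [596.0, -80.0, 47.0], [536.0, -67.0, 47.0]]
```

The size matches (50 mm head, 18 mm shaft, 163 mm long). I'll descend and grip.

Request:
move_arm(
  rows=[
    [0,1.5,-45,-0.06,-1],
    [0,0,-45,0,-1],
    [0,0,-45,0,-1],
    [0,0,-45,0,-1],
    [0,0,-30,0,-1],
    [0,0,-10,0,-1],
    [0,0,-2,0,-1],
    [0,0,0,0,-1],
  ],
  newtons=30,
)

```text
time: 2.75
tool_pos: [0.4138, -0.1962, 0.0057]
tool_rot: [3.14, 0.001, 1.517]
contact_force: [0.0, -0.1, 0.7]
opening: 0.0921
grip_force: 0.0
```

Request:
move_arm(
  rows=[
    [0,0,0,0,0.3],
    [0,0,0,0,1],
    [0,0,0,0,1],
    [0,0,0,0,1],
    [0,0,0,0,1],
    [0,0,0,0,1],
    [0,0,0,0,1],
    [0,0,0,0,1],
    [0,0,0,0,1],
  ],
  newtons=30,
)

```text
time: 3.65
tool_pos: [0.413, -0.1963, 0.0047]
tool_rot: [-3.142, -0.0, 1.516]
contact_force: [0.3, 1.2, 0.5]
opening: 0.0241
grip_force: 0.0
```

Request:
move_arm(
  rows=[
    [0,0,0,0,1],
    [0,0,0,0,1],
    [0,0,0,0,1],
  ],
  newtons=40,
)

```text
time: 3.95
tool_pos: [0.413, -0.1963, 0.0047]
tool_rot: [3.142, -0.0, 1.516]
contact_force: [0.1, -0.6, 0.1]
opening: 0.0175
grip_force: 40.0
```

Request:
move_arm(
  rows=[
    [0,0,10,0,1],
    [0,0,30,0,1],
    [0,0,40,0,1],
    [0,0,0,0,1],
  ],
)

```text
time: 4.35
tool_pos: [0.4155, -0.1979, 0.0894]
tool_rot: [3.134, 0.005, 1.516]
contact_force: [0.6, 0.6, -1.5]
opening: 0.0182
grip_force: 40.0
```

Request:
move_arm(
  rows=[
    [30,3,5,-0.03,1],
    [30,3,5,-0.03,1],
    [30,3,0,0,1],
    [30,3,0,0,1],
    [25,4,0,0,1],
    [0,0,0,0,1],
    [0,0,0,0,1],
  ],
)

```text
time: 5.05
tool_pos: [0.5574, -0.1798, 0.094]
tool_rot: [-3.14, -0.0, 1.457]
contact_force: [-0.7, -0.9, -0.8]
opening: 0.0178
grip_force: 40.0
```

```bash
python3 - <<'E'
from h import *
s=monitor.observe(); im,K,T=snap("wrist","w2"); print(s["tool_pos"],s["tool_rot"])
im,K,T=snap("top","top2")
E
```

```text
[ 0.55742502 -0.17981987  0.09396564] [-3.13987623e+00 -4.17144235e-04  1.45658875e+00]
```

View pics/w2.png

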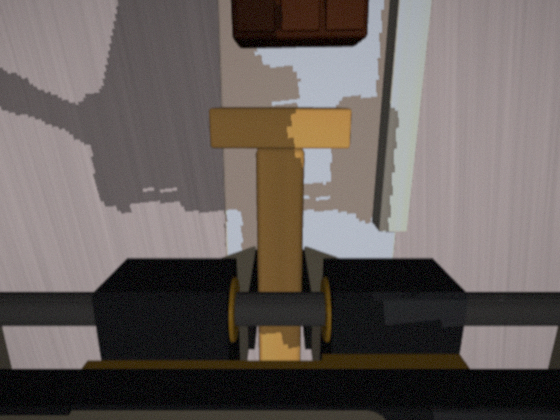

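```bash
python3 - <<'E'
from h import *
K,T,_=cam("wrist"); a=1.571-1.457
u=np.array([np.cos(a),-np.sin(a)]); v=np.array([np.sin(a),np.cos(a)]); tcp=monitor.observe()["tool_pos"][:2]
def L(p,z): 
    w=ray(K,T,p,z)[:,:2]-tcp; return (np.c_[w@u,w@v]*1000).round(1).tolist()
im=cv2.imread("pics/w2.png"); g=cv2.cvtColor(im,cv2.COLOR_BGR2GRAY).astype(int)
print("col300 rows25-52",g[25:52,300].tolist()); print("row20",[ (i,g[20,i]) for i in list(range(224,242,2))+list(range(358,400,3))])
print("head front",L([[209,109],[351,107]],.118), "shaft",L([[258,160],[302,160],[260,350],[300,350]],.116))
print("choc top",L([[233,37],[367,37]],.047),"bottom",L([[240,46],[362,46]],.012))
print("board left edge",L([[220,50],[228,235]],.012),"fence top edge",L([[397,5],[388,228]],.032),"foot",L([[388,5],[374,222]],.012))
E
```

```text
col300 rows25-52 [39, 41, 41, 39, 36, 25, 17, 33, 38, 36, 25, 30, 26, 11, 17, 8, 1, 2, 7, 2, 20, 67, 124, 166, 179, 179, 178]
row20 [(224, np.int64(119)), (226, np.int64(121)), (228, np.int64(123)), (230, np.int64(111)), (232, np.int64(52)), (234, np.int64(16)), (236, np.int64(26)), (238, np.int64(21)), (240, np.int64(26)), (358, np.int64(41)), (361, np.int64(39)), (364, np.int64(31)), (367, np.int64(76)), (370, np.int64(172)), (373, np.int64(173)), (376, np.int64(172)), (379, np.int64(171)), (382, np.int64(129)), (385, np.int64(122)), (388, np.int64(76)), (391, np.int64(49)), (394, np.int64(47)), (397, np.int64(129))]
head front [[-24.2, 71.6], [25.5, 72.2]] shaft [[-7.5, 53.3], [8.8, 53.3], [-8.0, -28.7], [9.2, -28.7]]
choc top [[-23.2, 105.8], [45.1, 105.7]] bottom [[-23.3, 106.3], [49.9, 106.2]]
board left edge [[-35.4, 104.1], [-35.3, -14.2]] fence top edge [[63.3, 123.7], [68.5, -2.3]] foot [[63.8, 128.2], [64.8, -4.9]]
```

The w2 crop shows the stick aligned with its head at (280,128), the block end edge at row 46 and columns 233–367, and the fence foot at column ~380. In the stick frame the block is centred 11 mm to the right and 32 mm ahead, with an 18 mm fence gap. I'll lower, centre and approach.

Request:
move_arm(
  rows=[
    [5,-0.5,-25,0,1],
    [5,-0.5,-25,0,1],
    [0,0,-20,0,1],
    [0,0,-4,0,1],
    [1,9,0,0,1],
    [1,9,0,0,1],
    [0.6,5,0,0,1],
    [0,0,0,0,1],
    [0,0,0,0,1],
  ],
  newtons=50,
)

```text
time: 6.05
tool_pos: [0.571, -0.1581, 0.0214]
tool_rot: [3.14, 0.0, 1.457]
contact_force: [-0.4, 0.6, -1.3]
opening: 0.0179
grip_force: 50.0
```

Request:
move_arm(
  rows=[
    [0.6,5,-1,0,1],
    [0.6,5,0,0,1],
    [2.2,5.8,0,0,1],
    [2.2,5.8,0,0,1],
    [2.2,5.8,0,0,1],
    [2.2,5.8,0,0,1],
    [2.2,5.8,0,0,1],
    [0,0,0,0,1],
  ],
)

```text
time: 6.85
tool_pos: [0.5832, -0.1182, 0.0197]
tool_rot: [3.141, -0.0, 1.457]
contact_force: [-1.0, 0.3, -0.5]
opening: 0.0178
grip_force: 50.0
```

```bash
cat > look.py <<'E'
import sys
from h import *
s=monitor.observe(); im,K,T=snap("wrist",sys.argv[1]); a=1.571-s["tool_rot"][2]
u=np.array([np.cos(a),-np.sin(a)]); v=np.array([np.sin(a),np.cos(a)])
def L(p,z):
    w=ray(K,T,p,z)[:,:2]-s["tool_pos"][:2]; return (np.c_[w@u,w@v]*1000).round(1).tolist()
hsv=cv2.cvtColor(im,cv2.COLOR_RGB2HSV)
g=im.astype(int); m=((g[...,0]-g[...,2]>15)&(g.sum(2)<230)).astype(np.uint8)*255
m[130:]=0
m=cv2.morphologyEx(m,cv2.MORPH_OPEN,np.ones((3,3)))
for c in cv2.findContours(m,0,2)[0]:
    if cv2.contourArea(c)>300:
        x,y,w,h=cv2.boundingRect(c); print("choc box",x,y,w,h,"top edges at row",y+3,L([[x,y+5],[x+w,y+5]],.047))
print(s["tool_pos"],s["tool_rot"][2])
E
python3 look.py w3
```

```text
choc box 174 0 212 109 top edges at row 3 [[-33.1, 103.5], [34.2, 103.5]]
[ 0.58315787 -0.11819572  0.01969707] 1.4565242374972804
```

View pics/w3.png

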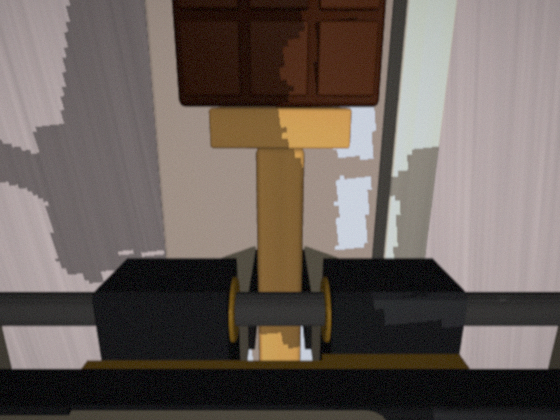

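w3 shows the head flat on the block's end (row ~107) and the block square, with its right edge at column 380 and the fence at ~388. The gap is about 11 mm after about 31 mm of feed, so I'll continue the diagonal.

Request:
move_arm(
  rows=[
    [2.2,5.8,0,0,1],
    [2.2,5.8,0,0,1],
    [2.2,5.8,0,0,1],
    [2.2,5.8,0,0,1],
    [2.2,5.8,0,0,1],
    [2.2,5.8,0,0,1],
    [2.2,5.8,0,0,1],
    [1.8,5,0,0,1],
  ],
)

```text
time: 7.7
tool_pos: [0.5997, -0.0734, 0.0196]
tool_rot: [-3.14, 0.001, 1.456]
contact_force: [-3.6, -3.4, -0.7]
opening: 0.0178
grip_force: 50.0
```

```bash
python3 look.py w4; python3 -c "
from h import *;print(monitor.observe()['contact_force'])"
```

```text
choc box 171 0 212 110 top edges at row 3 [[-34.0, 103.5], [33.2, 103.5]]
[ 0.59965765 -0.07335952  0.01963444] 1.4563341818226054
[-0.35531081 -1.72602588 -0.94589471]
```

View pics/w4.png

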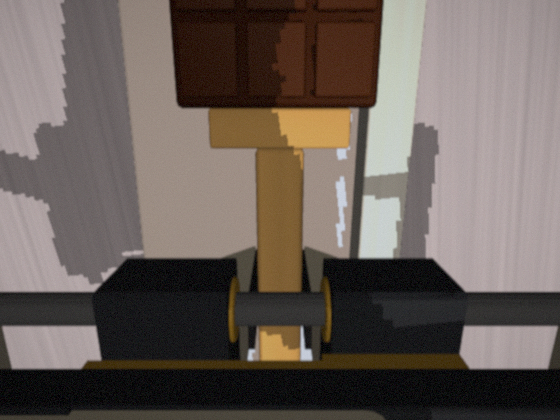

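w4 shows the block now against the fence (right edge at column 377, overlapping the fence face, with a lateral force reading of -3.6 N) after about 74 mm of feed. Now I'll feed along the fence with a slight inward bias.

Request:
move_arm(
  rows=[
    [1.1,7,0,0,1],
    [1.0,7,0,0,1],
    [1.0,7,0,0,1],
    [1.0,7,0,0,1],
    [1.0,7,0,0,1],
    [1.0,7,0,0,1],
    [1.0,7,0,0,1],
    [1.0,7,0,0,1],
    [1.0,7,0,0,1],
    [1.0,7,0,0,1],
  ],
)

```text
time: 8.75
tool_pos: [0.61, -0.0031, 0.0197]
tool_rot: [-3.141, 0.0, 1.456]
contact_force: [-2.7, -2.8, -0.5]
opening: 0.0172
grip_force: 50.0
```

```bash
python3 look.py w5
```

```text
choc box 166 0 211 110 top edges at row 3 [[-35.6, 103.5], [31.3, 103.5]]
[ 0.61004835 -0.00314422  0.01970318] 1.4558620886239666
```

Request:
move_arm(
  rows=[
    [0.9,7,0,0,1],
    [0.9,7,0,0,1],
    [0.7,5,0,0,1],
    [0.4,3,0,0,1],
    [0.4,3,0,0,1],
  ],
)

```text
time: 9.3
tool_pos: [0.6135, 0.0215, 0.0198]
tool_rot: [3.141, 0.0, 1.456]
contact_force: [-2.8, -2.4, 0.4]
opening: 0.0179
grip_force: 50.0
```

Request:
move_arm(
  rows=[
    [0.3,2,0,0,1],
    [0.2,2,0,0,1],
  ],
)

```text
time: 9.5
tool_pos: [0.6139, 0.0253, 0.0198]
tool_rot: [3.142, 0.0, 1.456]
contact_force: [-1.3, -3.7, 0.0]
opening: 0.0179
grip_force: 50.0
```

Request:
move_arm(
  rows=[
    [0.2,2,0,0,1],
    [0.2,2,0,0,1],
  ],
)

```text
time: 9.7
tool_pos: [0.6143, 0.0286, 0.0198]
tool_rot: [3.142, 0.001, 1.456]
contact_force: [-3.4, -13.1, 1.6]
opening: 0.0175
grip_force: 50.0
```

```bash
python3 look.py w6; python3 -c "
from h import *
im,K,T=snap('scene','scene6'); cv2.imwrite('pics/s6c.png',cv2.resize(cv2.imread('pics/scene6.png')[220:420,300:560],None,fx=3,fy=3))"
```

```text
choc box 165 0 211 110 top edges at row 3 [[-35.9, 103.5], [31.0, 103.5]]
[0.61428737 0.02863326 0.01980487] 1.4560269225984133
```

View pics/s6c.png

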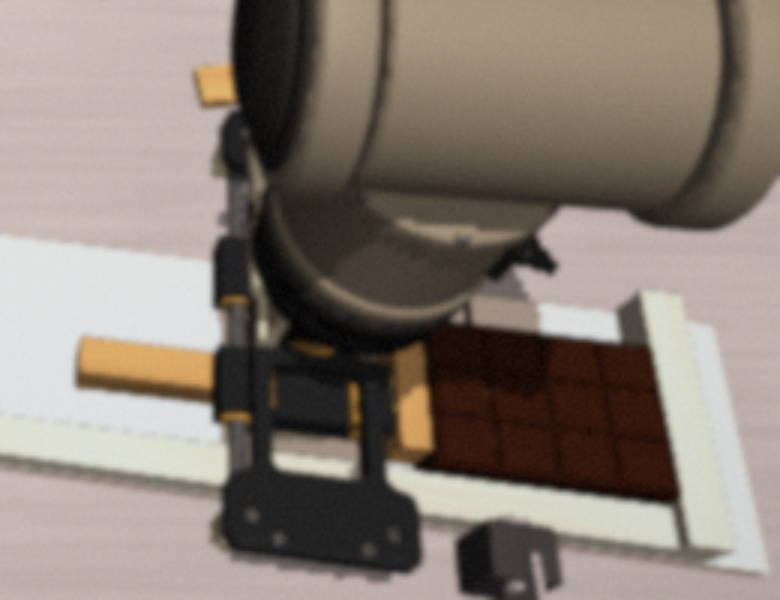

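The scene crop shows the block with its corner at the fence and end stop (675,498), and the 13 N reaction confirms it has met the stop. Now I'll back off and lay the stick down on the board.

Request:
move_arm(
  rows=[
    [-0.5,-4,0,0,1],
    [-0.7,-6,0,0,1],
    [-1,-10,0,0,1],
    [-1,-10,0,0,1],
    [-5,-9,0,0,1],
    [-6,-8,0,0,1],
    [-6,0,0,0,1],
    [0,0,0,0,1],
    [0,0,-1.5,0,1],
    [0,0,-1,0,1],
    [0,0,0,0,1],
  ],
)

```text
time: 10.9
tool_pos: [0.5942, -0.0173, 0.017]
tool_rot: [-3.142, -0.0, 1.456]
contact_force: [0.2, 0.1, -1.7]
opening: 0.0177
grip_force: 50.0
```

Request:
move_arm(
  rows=[
    [0,0,-0.5,0,1],
    [0,0,-0.5,0,1],
    [0,0,0,0,1],
  ],
)

```text
time: 11.2
tool_pos: [0.5943, -0.0174, 0.0167]
tool_rot: [3.141, -0.0, 1.456]
contact_force: [-1.1, 1.6, 4.4]
opening: 0.0177
grip_force: 50.0
```

Request:
move_arm(
  rows=[
    [0,0,0,0,0.4],
    [0,0,0,0,0.2],
    [0,0,0,0,0],
    [0,0,0,0,0],
    [0,0,0,0,0],
    [0,0,0,0,0],
    [0,0,0,0,0],
  ],
)

```text
time: 11.9
tool_pos: [0.5941, -0.0177, 0.0162]
tool_rot: [3.141, 0.0, 1.456]
contact_force: [0.2, 0.0, 0.5]
opening: 0.046
grip_force: 0.0
```

Request:
move_arm(
  rows=[
    [0,0,8,0,0],
    [0,0,30,0,0],
    [0,0,45,0,0],
    [0,0,45,0,0],
    [-30,-10,35,0,0],
    [-45,-20,0,0,0],
    [-45,-20,0,0,0],
    [-45,-20,0,0,0],
    [-45,-20,0,0,0],
    [0,0,0,0,0],
    [0,0,0,0,0],
  ],
)

```text
time: 13.0
tool_pos: [0.3841, -0.1083, 0.1802]
tool_rot: [3.139, 0.001, 1.454]
contact_force: [0.3, -0.5, -0.3]
opening: 0.0461
grip_force: 0.0
```

```bash
python3 - <<'E'
from h import *
snap("top","top9"); s=monitor.observe(); print(s["time"],s["tool_pos"],s["opening"],s["contact_force"])
E
```

```text
13.05 [ 0.38494579 -0.10804963  0.18012826] 0.045727651426020303 [1.72676658 0.14117126 0.5899808 ]
```

View pics/top9.png

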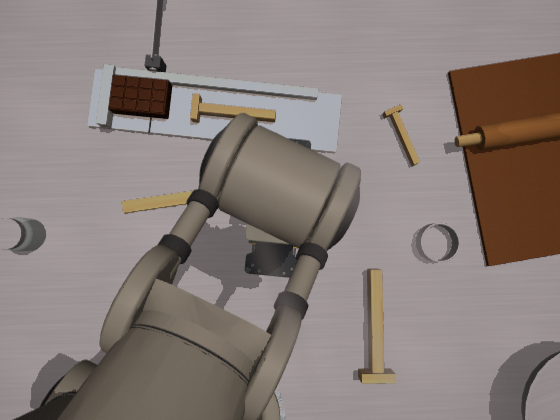

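The final top view shows the block in the corner of stop and fence at (140,97), the stick flat on the board with its head at (196,108), and the strip unmoved. I'll make one numeric check before handing in.

```bash
python3 - <<'E'
from h import *
im=cv2.imread("pics/top9.png"); K,T,_=cam("top"); g=im.astype(int)
m=((g[...,2]-g[...,0]>15)&(g.sum(2)<230)).astype(np.uint8); m[:,185:]=0; m[:60]=0; m[130:]=0; m[:,:100]=0
c=max(cv2.findContours(m,0,2)[0],key=cv2.contourArea); w=ray(K,T,cv2.boxPoints(cv2.minAreaRect(c)),.047)[:,:2]*1000
a=.1145; d=w-[598.5,11]; print(np.c_[d@[np.cos(a),-np.sin(a)],d@[np.sin(a),np.cos(a)]].round(1).tolist())
print(g[96,100:116].sum(1)//3, g[66:86,140].sum(1)//3)
E
```

```text
[[-27.1, 199.1], [42.4, 200.1], [40.9, 88.4], [-28.7, 88.0]]
[169 170 169 171 171 172 171 171 171 138  52  31  22  22  23  23] [150 149 149 148 165 168 169 169 169 170 146  74  29  30  27  32  29  32
  38  38]
```

Block spans y 88–200 and x -28–41.5, so it is home.

```bash
python3 -c "
from cell import workorder; print(workorder.hand_in())"
```

```text
the job is handed in; nothing more can be done
None
```

The job is handed in at about 13 s: the chocolate was against the fence after about 74 mm of its 178 mm feed and now sits home at the end stop, the push stick lies flat and released on the board, and the plain strip was not touched.

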